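Weigh a medicine bottle on the beam balance

TASK

Weigh the taller of the two amber bottles in the leaning rack: slide the balance's pan cover back away from the robot to its stop, then stand that bottle upright on the pan, whole base on it, and let go. Then slide the brass poise along the notched beam until the pointer comes to rest at the index line with nothing touching the balance. Leave the short bottle, the tub and the carton where they are, and leave the cover open.

Things in the scene. Friction and masses are not known exactly. Their poses are not given: they have to be found in the camera images.
- balance: Grey beam balance, fixed to the table; origin at table height under the beam's pivot. Its x axis points away from the robot (within 0.15 rad), its y axis runs along the beam to the pan side (left). Pan centre at y +130 mm, pointer at y -280 mm, pivot 75 mm above the table. Base plate 20 mm thick; two pivot cheeks at the origin reach 95 mm high. The pan sits between two walls along x, 120 mm apart inside, tops 100 mm above the table.
- cover (a joint): White pan cover, 120 x 144 mm, its flat roof 136 mm above the table, carried on the two walls. Slides along balance +x, 0 (fully over the pan) to 0.13 m (back at its stop, pan clear). Friction 2 N, stays where left; starts between 0 and 0.04.
- cover_grip (a point): Centre of the cover's upright grip plate: 12 mm thick along balance x, 60 mm wide along y, 35 mm tall (its top 171 mm above the table), at the cover's edge nearest the robot; moves with the cover.
- pan_top (a point): Centre of the upper face of the round steel pan, 90 mm in diameter, 110 mm above the table when the beam is level. The pan stays level by a parallel linkage and rides up or down up to 13 mm with the beam, so where on the pan the load stands does not matter. Empty, the pan is up at its stop and yields to about 1 N.
- beam (a joint): Tilt of the beam about its pivot in rad: 0 level (pointer at the index line), positive = pan up and pointer down, stops at +-0.1. It swings freely, damped, and settles in about 1.5 s when nothing touches it; any touch on poise or beam falsifies it. Near level it changes by +0.0074 rad for each mm that the poise moves outward. Loaded and with the poise where it starts, it rests on the -0.1 stop.
- pointer_tip (a point): Tip of the dark pointer at the beam's far right end, 280 mm from the pivot: 2.8 mm up or down per 0.01 rad.
- index (a point): The long black index line on the white upright plate behind the pointer tip, on the robot's side of it, 75 mm above the table; two short lines lie 18 mm above and below. The pointer is centred when level with this line.
- poise (a joint): Brass poise on the beam, 34 x 26 x 42 mm, 250 g; its position in m along balance -y (outward, to the right), 0 = 60 mm from the pivot, up to 0.15. Friction 0.6 N: it stays where left; the notches are marks only, with no clicks. Starts between 0 and 0.03; the bottle is balanced somewhere from 0.05 to 0.11 depending on its mass.
- poise_tab (a point): Centre of the black upright tab on top of the poise: 12 mm thick along the beam, 26 mm wide across it, 50 mm tall, its foot on the brass block. It is 120 mm above the table with the beam level and rides up or down up to 21 mm with the beam's tilt.
- rack: Aluminium rack fixed to the table, 150 x 170 mm, two bays 90 mm apart along its y axis. Bottles lean 35 degrees from vertical, tops towards the rack's -x (towards the robot). They lie on a back plate (75 mm long) on the robot's side and stand on a ledge; 25 mm high cheeks at each side of a bottle's foot. Bottles are drawn out upwards along their own axis. Origin under its centre at table height.
- tall_bottle_mid (a point): Centre of the tall amber bottle, 47.5 mm above its underside; 46 mm diameter up to 75 mm, then neck and 32 mm aluminium cap, 95 mm tall in all; 140 to 240 g. z axis along the bottle to the cap; in the rack its y axis runs across the two bays. It may be in either bay.
- tall_bottle_base (a point): Centre of the tall bottle's underside; axes as above.
- short_bottle_mid (a point): Centre of the short amber bottle, 30 mm above its underside; 46 mm diameter, 60 mm tall in all; in the other bay. Bystander.
- tub: Yellow round disposal tub, 98 mm wide, 115 mm tall, standing beyond the rack; origin under its centre. Bystander.
- carton: Small cardboard carton, 60 x 100 x 40 mm; origin under its centre. Bystander.
- tall_bottle: The tall bottle itself; origin at the centre of its underside, as tall_bottle_base.

How it is judged:
By the outcome, as a careful person would: the job done as asked, in the order asked, and still so for the second after the job is handed in, with the robot touching nothing.
It also fails if it takes over 72 s, if anything falls off the work surface, if the arm or the gripper's body presses on something with over 40 N, if the wrist force passes 120 N, or if a joint passes its speed limit or range.

ROBOT

A 7-joint arm with a two-finger parallel gripper is mounted at the origin on the work surface. World frame = base frame: x ahead of the robot, y to its left, z up, the work surface at z = 0. Lengths are in m, angles in degrees, forces in N, time in s.
With the tool pointing down it reaches from about 0.35 to 0.9 m from the base axis. Payload 8.1 kg.
Tool frame: the origin (TCP) lies at the very end of the fingers, on their centre line; the grasp point (between the pads) lies behind it (env.tcp_to_grasp is the z of the grasp point in the tool frame, in m); z points along the fingers, y is the line along which they close (so a half turn about z gives the same grasp; the last joint's range is limited). The gripper opens to 92 mm and grips with 3 to 60 N. Pads are 19 mm wide; open, the fingers measure 130 mm over their backs; the gripper's body (75 mm by 190 mm) begins 47 mm behind the grasp point.
Start: joints at [-74.863, 24.895, 1.432, 90.138, -0.665, 64.973, -4.303], TCP at [0.224, 0.583, 0.227] pointing down, gripper open.
Joint ranges: [-149.89, 149.89], [-25.12, 119.58], [-72.63, 75.52], [4.76, 147.25], [-75.54, 255.54], [6.69, 114.76], [-157.13, 157.13]. Speed limits (degrees/s): [127.2, 127.2, 172.46, 172.46, 180, 180, 180].

INTERFACE

Orientations are given as a 3x3 rotation matrix whose columns are the frame's x, y, z axes.
In Python, from plant import sense, get_image, get_calibration, env gives the robot as it stands.
- The arm moves only by the tool arm_command, never from a script. Its argument "commands" is a list of rows, each a list of 5 numbers: the shift along the world's x, y, z in cm, then the turn about the world's z in degrees, then the closure, from 0 (fully open) to 1 (shut). In form: [[tx, ty, tz, yaw, claw], ...]. A call has 1 to 8 rows; each row shifts and turns the commanded pose from where the row before left it; what a row does not reach is not made up. A row lasts 1/8 s, in which the tool goes at most 62.5 mm and 10.7 degrees, less where a joint would pass 70% of its speed; a pose out of reach is approached as far as the arm can. A call with a gripper value outside its range is refused whole. The fingers move at their own pace and stop on an object; "newtons" is the grip in N (left out, the last holds). Time passes only in rows, so rows that do not move let the fingers close. It gives the time, the measured TCP pose, the force, the opening and the grip force at its end, in the units of the state.
- sense(): the state, without advancing time (a new reading comes with each control period).
- get_image(name): name is "side" or "top"; returns the picture (400x640x3 uint8, blue, green, red); there is no depth.
- get_calibration(name): a dict with "camera_matrix" (3x3 intrinsics, pixels), "view" (4x4, takes a point from world to camera coordinates). Camera axes: x right, y up, looking along -z (the intrinsics and any distortion apply to the point x, -y, -z); pixel columns grow to the right and rows downward; lengths in m; the calibration is good to about 2 mm. A picture is of the moment at which its call begins. get_calibration takes no time and is no camera call.
- env.sign_off(): hands the job in; it is judged then, once.
The state is a dict: "clock": time; "q": joint angles; "joint_vel": joint speeds; "joint_efforts": joint torques, N m; "tcp_pos": TCP position; "tcp_rot": TCP orientation; "force": force on the tool from outside, world axes, zero at the start; "wrist_torque": the same for the moment, N m; "grip_width": finger opening in m; "gripper_force": force on a finger pad.
Only numpy, scipy, OpenCV 4.12 (cv2) and the standard library are available. Lean on these libraries where they do the work, as an engineer would, in place of code of your own. Each camera call takes 0.05 s, during which the arm holds its last target. There are 200 camera calls.

## Working session

There is one attempt and no reset: what is moved stays moved. The work goes in short steps, Python scripts to look and compute and a tool call to move; the robot and the scene stay as the last step left them, time stands still between calls to the robot, and variables do not carry over. Pictures are saved under pics/ and viewed, at most 10 in all, crops included, and the job is handed in when it is done.

Besides the shell and the picture viewer there is one more tool, called after "Emit:" in YAML: its name, and indented under it one key for each argument. arm_command: Moves the arm, as the interface text tells. Its arguments: {"type":"object","properties":{"commands":{"type":"array"},"newtons":{"type":"number"}},"required":["commands"]}

```bash
mkdir -p pics; ls
python3 - <<'E'
from plant import sense,get_image,get_calibration,env
import cv2,numpy as np
np.set_printoptions(precision=4,suppress=True)
for n in("side","top"):
    cv2.imwrite(f"pics/{n}0.png",get_image(n)); c=get_calibration(n); print(n,c)
s=sense(); print(s); print(env.tcp_to_grasp)
E
```

```text
pics
side {'camera_matrix': array([[488.8867,   0.    , 320.3074],
       [  0.    , 488.8867, 193.9697],
       [  0.    ,   0.    ,   1.    ]]), 'view': array([[ 0.9911, -0.1329, -0.008 , -0.4787],
       [ 0.0711,  0.4775,  0.8758, -0.1338],
       [-0.1126, -0.8685,  0.4827, -1.2716],
       [ 0.    ,  0.    ,  0.    ,  1.    ]])}
top {'camera_matrix': array([[500.2499,   0.    , 325.9319],
       [  0.    , 500.2499, 200.1292],
       [  0.    ,   0.    ,   1.    ]]), 'view': array([[ 0.0108, -0.9998, -0.0193,  0.0513],
       [ 0.9878,  0.0076,  0.1553, -0.5257],
       [-0.1551, -0.0208,  0.9877, -1.2983],
       [ 0.    ,  0.    ,  0.    ,  1.    ]])}
{'clock': 0.1, 'q': array([-74.8642,  24.9331,   1.432 ,  90.1828,  -0.6656,  64.9742,
        -4.3014]), 'joint_vel': array([-0.0237, -0.0761,  0.0273, -0.2086,  0.1123, -0.0736,  0.1055]), 'joint_efforts': array([  0.0025, -66.9119,   0.9878, -31.5142,  -0.0605,   0.0375,
         0.    ]), 'tcp_pos': array([0.224, 0.583, 0.226]), 'tcp_rot': array([[-0.9335,  0.3587, -0.0004],
       [ 0.3587,  0.9335, -0.0014],
       [-0.0001, -0.0014, -1.    ]]), 'force': array([ 0.4235, -0.0484, -0.4855]), 'wrist_torque': array([0.0635, 0.0585, 0.0015]), 'gripper_force': 0.0, 'grip_width': 0.09206901131373636}
-0.0188
```

View pics/side0.png

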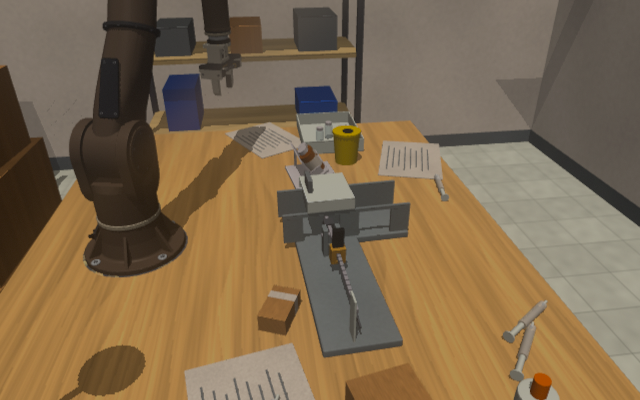

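View pics/top0.png

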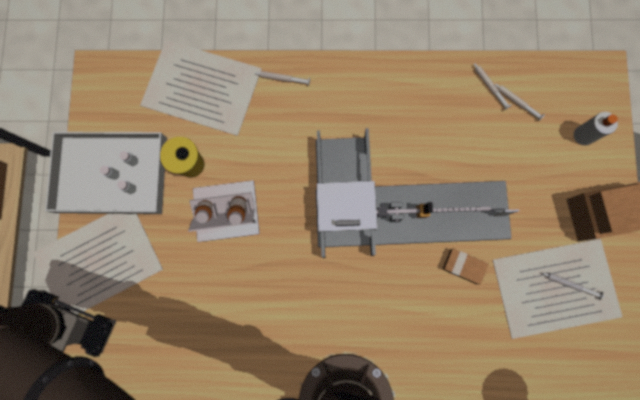

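Side: the rack is at about (312,165), tub at (346,145), cover at (327,193), poise at (337,240) and carton at (280,308). Top: bottle caps are at (203,210) and (238,208), the cover is at (346,206), its grip plate at (345,222), poise at (425,209) and pointer tip near (515,210).

Run:
```python
import cv2,numpy as np
t=cv2.imread("pics/top0.png");s=cv2.imread("pics/side0.png")
def crop(i,x,y,w,h,k): return cv2.resize(i[y:y+h,x:x+w],None,fx=k,fy=k,interpolation=cv2.INTER_CUBIC)
cv2.imwrite("pics/c1.png",np.vstack([crop(t,310,165,215,90,3.7)[:330,:795],np.hstack([crop(t,185,175,80,65,4)[:260],crop(s,275,130,110,65,4)[:260],np.zeros((260,35,3),np.uint8)])]))
```

```text
(no output)
```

View pics/c1.png

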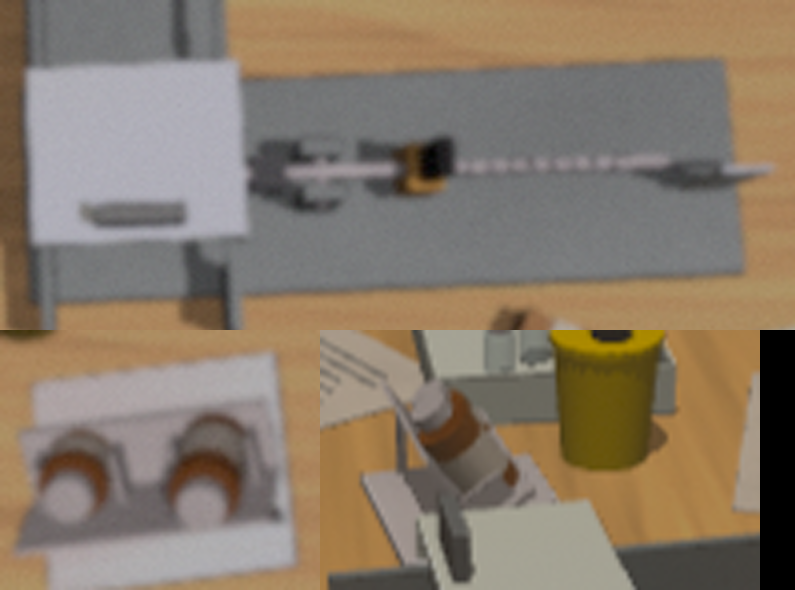

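The lower-right bottle in the top view, the bay nearer the balance, has the longer body plus neck, so I take it as the tall one. Its cap is at top (236,218) and side (303,148). I'll measure next.

```bash
cat > h.py <<'E'
import cv2,numpy as np
from plant import sense,get_image,get_calibration,env
np.set_printoptions(precision=4,suppress=True)
C={n:get_calibration(n) for n in("side","top")}
def ray(n,p):
    K=C[n]["camera_matrix"];V=C[n]["view"];R=V[:3,:3]
    d=np.linalg.inv(K)@[p[0],p[1],1.]; d=R.T@(d*[1,-1,-1])
    return -R.T@V[:3,3],d/np.linalg.norm(d)
def plane(n,p,z):
    o,d=ray(n,p); return o+d*(z-o[2])/d[2]
def tri(pt,ps):
    (a,d),(b,e)=ray("top",pt),ray("side",ps)
    A=np.c_[d,-e]; t=np.linalg.lstsq(A,b-a,rcond=None)[0]
    P,Q=a+d*t[0],b+e*t[1]; return (P+Q)/2,np.linalg.norm(P-Q)
def proj(n,X):
    V=C[n]["view"]; c=(V[:3,:3]@X+V[:3,3])*[1,-1,-1]; q=C[n]["camera_matrix"]@c; return q[:2]/q[2]
def blobs(img,lo,hi,roi,amin=15,hsv=True):
    x,y,w,h=roi; I=cv2.cvtColor(img,cv2.COLOR_BGR2HSV) if hsv else img
    m=cv2.inRange(I[y:y+h,x:x+w],np.array(lo),np.array(hi))
    return sorted([c+[x,y] for c in cv2.findContours(m,cv2.RETR_EXTERNAL,cv2.CHAIN_APPROX_NONE)[0] if cv2.contourArea(c)>=amin],key=cv2.contourArea,reverse=True)
E
python3 - <<'E'
from h import *
t=cv2.imread("pics/top0.png");s=cv2.imread("pics/side0.png")
print("cams",ray("top",(0,0))[0],ray("side",(0,0))[0])
ht=cv2.cvtColor(t,cv2.COLOR_BGR2HSV);hs=cv2.cvtColor(s,cv2.COLOR_BGR2HSV)
for n,h,p in[("cover",ht,(340,200)),("griptop",ht,(345,222)),("plate",ht,(450,230)),("rackbase",ht,(225,235)),("rackbase2",ht,(255,200)),("cap",ht,(236,218)),("amber",ht,(236,211)),("tab",ht,(428,208)),("brass",ht,(420,212)),("coverS",hs,(325,190)),("capS",hs,(303,148)),("tabS",hs,(338,235)),("wood",ht,(300,300))]: print(n,h[p[1],p[0]])
for nm,lo,hi,roi,z in[("cover",(0,0,165),(179,60,255),(310,170,75,70),.136),("baseplate",(90,0,70),(130,80,140),(375,170,150,90),.02),("rackbase",(0,0,140),(179,60,255),(180,170,90,75),.005)]:
    for c in blobs(t,lo,hi,roi,200)[:1]:
        r=cv2.minAreaRect(c);b=cv2.boxPoints(r); print(nm,cv2.contourArea(c),b.ravel()); P=np.array([plane("top",p,z) for p in b]); print(P[:,:2],P.mean(0),np.linalg.norm(P-np.roll(P,-1,0),axis=1))
for nm,img,lo,hi,roi in[("amberT",t,(0,110,30),(14,255,170),(185,185,80,45)),("capT",t,(0,0,150),(179,70,255),(228,212,16,14)),("tabT",t,(0,0,0),(179,255,50),(410,195,40,25)),("tabS",s,(0,0,0),(179,255,50),(325,215,25,35)),("amberS",s,(0,100,30),(14,255,190),(290,135,45,50))]:
    for c in blobs(img,lo,hi,roi,8)[:3]: r=cv2.minAreaRect(c); print(nm,cv2.contourArea(c),r)
print("cap tri",tri((235.8,218.3),(303.3,148.3)))
print("cap2 top, side proj of short cap?",plane("top",(202,216.3),.08))
E
```

```text
cams [0.3173 0.0284 1.3649] [ 0.3407 -1.1042  0.7271]
cover [123  14 181]
griptop [ 20   7 112]
plate [120   4 122]
rackbase [140   4 175]
rackbase2 [ 11  28 153]
cap [177  17 154]
amber [ 11 101 101]
tab [18 51 25]
brass [ 16 140  89]
coverS [ 26  25 164]
capS [  8  26 145]
tabS [15 71 36]
wood [ 17 113 170]
cover 2520.0 [317.3033 183.279  373.9549 180.9185 375.8977 227.5459 319.2461 229.9064]
[[ 0.5528  0.0763]
 [ 0.5598 -0.0652]
 [ 0.443  -0.0695]
 [ 0.4359  0.0699]] [0.4979 0.0029 0.136 ] [0.1417 0.1169 0.1396 0.1171]
baseplate 3140.0 [373.7434 214.0981 507.7944 208.2698 509.051  237.1717 375.     243.    ]
[[ 0.4913 -0.0731]
 [ 0.5101 -0.434 ]
 [ 0.4321 -0.4338]
 [ 0.4132 -0.0762]] [ 0.4617 -0.2542  0.02  ] [0.3613 0.078  0.3581 0.0781]
rackbase 1872.5 [183.8154 188.5231 253.3539 179.8308 260.0923 233.7385 190.5539 242.4308]
[[0.5605 0.4522]
 [0.5864 0.2592]
 [0.4366 0.2358]
 [0.4111 0.4254]] [0.4987 0.3432 0.005 ] [0.1947 0.1516 0.1914 0.1517]
amberT 86.5 ((236.5384521484375, 210.80770874023438), (16.66986846923828, 11.570850372314453), 11.309932708740234)
amberT 57.5 ((204.0972900390625, 209.92762756347656), (15.875076293945312, 9.350150108337402), 19.653823852539062)
capT 64.0 ((237.0, 220.5), (9.0, 12.0), 90.0)
tabT 58.0 ((427.0, 207.5), (9.0, 8.0), 90.0)
tabS 196.5 ((337.91143798828125, 235.22943115234375), (23.121116638183594, 12.684155464172363), 87.1375961303711)
amberS 116.5 ((307.25, 154.25001525878906), (12.020814895629883, 15.55634880065918), 45.0)
cap tri (array([0.4666, 0.2801, 0.1227]), np.float64(0.0040580296885498355))
cap2 top, side proj of short cap? [0.4741 0.3772 0.08  ]
```

Run:
```python
from h import *
t=cv2.imread("pics/top0.png");s=cv2.imread("pics/side0.png")
crop=lambda i,x,y,w,h,k: cv2.resize(i[y:y+h,x:x+w],None,fx=k,fy=k,interpolation=cv2.INTER_CUBIC)
cv2.imwrite("pics/c2.png",np.hstack([crop(t,220,190,33,45,12),crop(s,295,135,33,45,12)]))
print("tab",tri((427.5,208),(338,235)))
for p,z in[((396,211),.075),((388,211),.075),((490,208.7),.052),((518.6,211),.047)]: print("beam",p,plane("top",p,z))
P=[plane("top",(355,222),.171),plane("top",(335,222),.171)];print("grip top",P)
a=np.cross(ray("top",(235.8,218.3))[1],ray("top",(238,202.5))[1]);b=np.cross(ray("side",(303.3,148.3))[1],ray("side",(313,165))[1])
d=np.cross(a,b);d/=np.linalg.norm(d);d*=np.sign(d[2]);print("axis",d,np.degrees(np.arccos(d[2])))
```

```text
tab (array([ 0.4962, -0.2007,  0.1166]), np.float64(0.001720239509689501))
beam (396, 211) [ 0.4928 -0.1266  0.075 ]
beam (388, 211) [ 0.4926 -0.1059  0.075 ]
beam (490, 208.7) [ 0.504  -0.3764  0.052 ]
beam (518.6, 211) [ 0.4992 -0.4527  0.047 ]
grip top [array([ 0.4523, -0.0168,  0.171 ]), array([0.4519, 0.0312, 0.171 ])]
axis [-0.4239 -0.1493  0.8933] 26.704713066993143
```

View pics/c2.png

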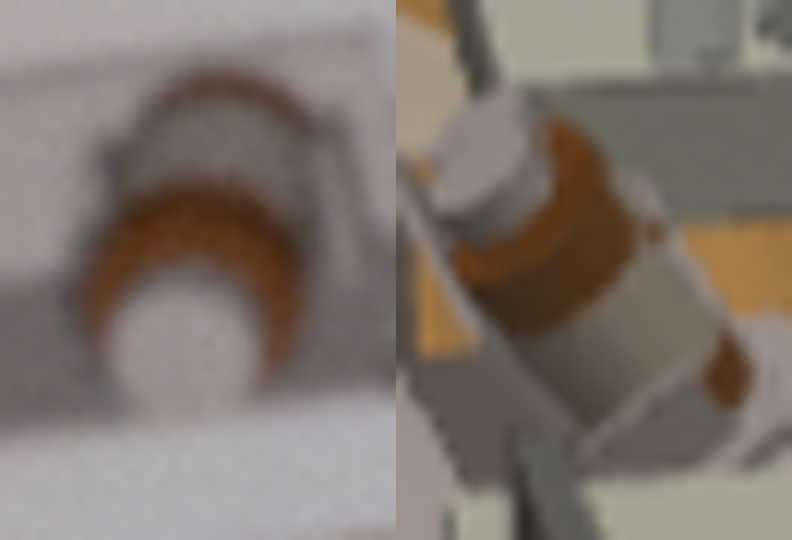

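Left panel (top view): the cap disc centre is at original pixel (235.0,217.9), and the body midline passes (237.8,203.7). Right panel (side view): the cap top centre is at (301.7,147.0), and the body midline passes (310.9,158.7).

Run:
```python
from h import *
print("cap",tri((235,217.9),(301.7,147.0)))
a=np.cross(ray("top",(235,217.9))[1],ray("top",(237.8,203.7))[1]);b=np.cross(ray("side",(301.7,147))[1],ray("side",(310.9,158.7))[1])
d=np.cross(a,b);d/=np.linalg.norm(d);d*=np.sign(d[2]);print("axis",d,np.degrees(np.arccos(d[2])))
cap=tri((235,217.9),(301.7,147.0))[0]
s35,c35=np.sin(np.radians(35)),np.cos(np.radians(35))
for yaw in(5,7,8.5):
    y=np.radians(yaw);ax=np.array([-s35*np.cos(y),-s35*np.sin(y),c35])
    base=cap-.095*ax; print(yaw,"base",base,"g60",cap-.035*ax,"top",proj("top",cap-.05*ax),"side",proj("side",cap-.05*ax))
# rack base right/lower edges: dense white mask corners at low z
t=cv2.imread("pics/top0.png")
g=cv2.cvtColor(t,cv2.COLOR_BGR2GRAY)
c=blobs(t,(0,0,140),(179,60,255),(180,170,90,75),200)[0][:,0]
hull=cv2.convexHull(c)[:,0]; print(hull.tolist())
```

```text
cap (array([0.4644, 0.2813, 0.1271]), np.float64(0.0011330008762564616))
axis [-0.5396 -0.1016  0.8358] 33.304144532746264
5 base [0.5187 0.2861 0.0493] g60 [0.4844 0.2831 0.0984] top [237.6008 209.0538] side [311.2181 158.1623]
7 base [0.5185 0.288  0.0493] g60 [0.4843 0.2838 0.0984] top [237.2163 209.0908] side [311.1479 158.033 ]
8.5 base [0.5183 0.2894 0.0493] g60 [0.4843 0.2843 0.0984] top [236.9287 209.1272] side [311.0882 157.937 ]
[[253, 181], [254, 185], [255, 194], [257, 213], [258, 223], [258, 233], [256, 234], [249, 235], [234, 237], [210, 240], [201, 241], [198, 241], [197, 240], [189, 230], [190, 200], [193, 189], [194, 188], [197, 187], [228, 183], [252, 180]]
```

The bottle axis tilts 33° (35° expected) and the cap is at (0.464, 0.281, 0.127). Balance pivot O is at (0.492, -0.127) with yaw about 3°, the cover is at about 0.012 and the poise at about 0.014, so the measurements agree. First I'll open the cover by pushing the grip plate with closed fingers.

Emit:
arm_command:
  commands:
    - [1.5, -5.8, -0.3, 3, 1]
    - [1.5, -5.8, -0.3, 3, 1]
    - [1.5, -5.8, -0.3, 3, 1]
    - [1.5, -5.8, -0.3, 3, 1]
    - [1.5, -5.8, -0.3, 3, 1]
    - [1.5, -5.8, -0.3, 3, 1]
    - [1.5, -5.8, -0.3, 3, 1]
    - [1.5, -5.8, -0.3, 3, 1]
  newtons: 20

```text
clock: 1.1
tcp_pos: [0.3443, 0.1175, 0.2027]
tcp_rot: [[-0.999, -0.054, 0.0], [-0.054, 0.999, 0.0], [-0.0, 0.0, -1.0]]
force: [1.3, 0.2, 0.5]
grip_width: 0.0164
gripper_force: 0.0
```

Emit:
arm_command:
  commands:
    - [1.5, -5.8, -1.2, 0, 1]
    - [1.5, -5.9, -2.0, 0, 1]
    - [1.0, 0, -2.4, 0, 1]
    - [0, 0, 0, 0, 1]
    - [1.0, 0.05, 0, 0, 1]
    - [1.0, 0.05, 0, 0, 1]
    - [1.0, 0.05, 0, 0, 1]
    - [0, 0, 0, 0, 1]

```text
clock: 2.1
tcp_pos: [0.4149, 0.0057, 0.1475]
tcp_rot: [[-0.999, -0.052, 0.001], [-0.052, 0.999, -0.0], [-0.001, -0.0, -1.0]]
force: [-0.2, -0.6, 0.5]
grip_width: 0.0005
gripper_force: 0.0
```

Emit:
arm_command:
  commands:
    - [1.5, 0.05, 0, 0, 1]
    - [1.5, 0.05, 0, 0, 1]
    - [1.5, 0.05, 0, 0, 1]
    - [1.5, 0.05, 0, 0, 1]
    - [1.5, 0.05, 0, 0, 1]
    - [1.5, 0.05, 0, 0, 1]
    - [0.5, 0.05, 0, 0, 1]
    - [0, 0, 0, 0, 1]

```text
clock: 3.1
tcp_pos: [0.5095, 0.0085, 0.1473]
tcp_rot: [[-0.999, -0.052, 0.001], [-0.052, 0.999, -0.0], [-0.001, -0.0, -1.0]]
force: [-0.1, 0.1, -0.0]
grip_width: 0.0003
gripper_force: 0.0
```

Emit:
arm_command:
  commands:
    - [0.8, 0.05, 0, 0, 1]
    - [0.8, 0.05, 0, 0, 1]
    - [0.6, 0.05, 0, 0, 1]
    - [0.6, 0.05, 0, 0, 1]
    - [0.4, 0, 0, 0, 1]

```text
clock: 3.72
tcp_pos: [0.5412, 0.011, 0.1472]
tcp_rot: [[-0.999, -0.052, -0.0], [-0.052, 0.999, 0.0], [0.0, 0.0, -1.0]]
force: [-2.5, -1.2, 0.3]
grip_width: 0.0008
gripper_force: 1.0
```

Run:
```python
from h import *
t=get_image("top");cv2.imwrite("pics/t1.png",t)
s=sense();print(s["force"],s["tcp_pos"])
c=blobs(t,(0,0,160),(179,60,255),(305,100,85,140),200)
for k in c[:2]:
    b=cv2.boxPoints(cv2.minAreaRect(k));P=np.array([plane("top",p,.136) for p in b]);print(cv2.contourArea(k),P[:,:2].ravel(),P.mean(0))
```

```text
[ 0.2043 -1.2609 -0.6101] [0.5416 0.0111 0.1472]
```

Emit:
arm_command:
  commands:
    - [0.3, 0, 0, 0, 1]
    - [0.3, 0, 0, 0, 1]
    - [0.3, 0, 0, 0, 1]

```text
clock: 4.15
tcp_pos: [0.5499, 0.0114, 0.1472]
tcp_rot: [[-0.999, -0.052, -0.0], [-0.052, 0.999, 0.001], [0.0, 0.001, -1.0]]
force: [-1.9, 1.4, 1.0]
grip_width: 0.0003
gripper_force: 1.0
```

Emit:
arm_command:
  commands:
    - [0.3, 0, 0, 0, 1]
    - [0.3, 0, 0, 0, 1]

```text
clock: 4.4
tcp_pos: [0.5534, 0.0111, 0.1469]
tcp_rot: [[-0.999, -0.052, -0.005], [-0.052, 0.999, 0.001], [0.005, 0.001, -1.0]]
force: [-18.2, 2.3, 13.6]
grip_width: 0.0002
gripper_force: 9.2
```

The force rose to 18 N, so the cover is at its stop. I'll back off, lift and go over the tall bottle.

Emit:
arm_command:
  commands:
    - [-0.8, 0, 0, 0, 1]
    - [-0.6, 0, 2.0, 0, 1]
    - [0, 0, 5.5, 0, 0.3]
    - [-1.0, 5.4, 0.5, 1, 0.24]
    - [-1.1, 5.5, 0, 1, 0.24]
    - [-1.1, 5.5, 0, 1, 0.24]
    - [-1.1, 5.5, 0, 1, 0.24]
    - [-1.1, 5.4, 0, 1.3, 0.24]

```text
clock: 5.4
tcp_pos: [0.488, 0.2857, 0.2277]
tcp_rot: [[-0.99, -0.144, 0.002], [-0.144, 0.99, 0.001], [-0.002, 0.001, -1.0]]
force: [0.6, 0.6, -0.7]
grip_width: 0.0559
gripper_force: 0.0
```

Run:
```python
from h import *
t=get_image("top")
c=blobs(t,(0,0,140),(179,60,255),(305,100,85,140),200)
for k in c[:2]:
    b=cv2.boxPoints(cv2.minAreaRect(k));P=np.array([plane("top",p,.136) for p in b]);print(cv2.contourArea(k),P[:,:2].ravel(),P.mean(0))
s=sense();print(s["tcp_pos"],s["grip_width"])
cv2.imwrite("pics/t2.png",t)
```

```text
2646.0 [ 0.6877  0.0881  0.6947 -0.0611  0.5582 -0.066   0.5511  0.0807] [0.6229 0.0104 0.136 ]
1011.5 [ 0.4724  0.0632  0.5468  0.0116  0.4951 -0.0606  0.4217 -0.0087] [0.484  0.0014 0.136 ]
[0.4848 0.2948 0.2273] 0.059777525309910144
```

Emit:
arm_command:
  commands:
    - [0.1, -1.0, -3, 0, 0.24]
    - [0, 0, -3, 0, 0.24]
    - [0, 0, -2, 0, 0.24]
    - [0, 0, 0, 0, 0.24]
    - [0, 0, 0, 0, 0.24]

```text
clock: 6.08
tcp_pos: [0.4896, 0.274, 0.1482]
tcp_rot: [[-0.99, -0.144, 0.002], [-0.144, 0.99, 0.001], [-0.002, 0.001, -1.0]]
force: [-0.1, -0.7, 0.2]
grip_width: 0.0696
gripper_force: 0.0
```

Emit:
arm_command:
  commands:
    - [-0.3, 1.0, 0, 0, 0.24]
    - [0, 0, 0, 0, 0.24]
    - [0, 0, 0, 0, 0.24]

```text
clock: 6.45
tcp_pos: [0.4859, 0.2842, 0.1475]
tcp_rot: [[-0.99, -0.145, 0.0], [-0.145, 0.99, 0.0], [-0.001, 0.0, -1.0]]
force: [-0.3, -0.2, -0.1]
grip_width: 0.0699
gripper_force: 0.0
```

Run:
```python
from h import *
t=get_image("top");s=get_image("side");r=sense();print(r["tcp_pos"],r["force"])
crop=lambda i,x,y,w,h,k: cv2.resize(i[y:y+h,x:x+w],None,fx=k,fy=k,interpolation=cv2.INTER_CUBIC)
cv2.imwrite("pics/c3.png",np.hstack([crop(t,170,165,100,90,4)[:360],crop(s,260,80,100,90,4)[:360]]))
```

```text
[0.4859 0.2838 0.1474] [ 0.0515 -0.5583 -0.0265]
```

View pics/c3.png

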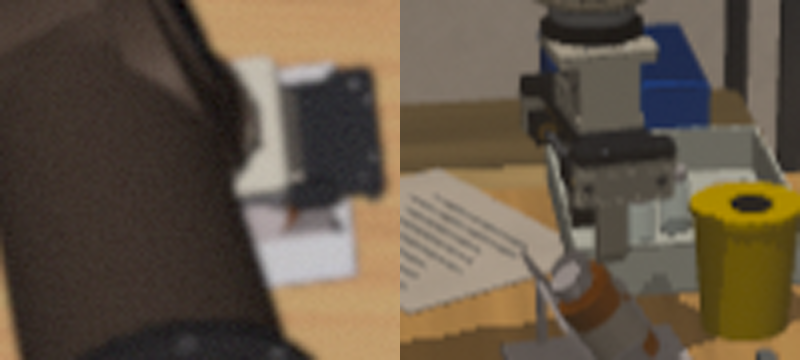

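The finger at about (610,230) in the crop sits just beyond the cap at (570,275), in line with the bottle shoulder. I'll descend and grip.

Emit:
arm_command:
  commands:
    - [0, 0, -2.5, 0, 0.24]
    - [0, 0, -2.5, 0, 0.24]
    - [0, 0, -1.5, 0, 0.24]
    - [0, 0, 0, 0, 0.24]
  newtons: 12

```text
clock: 7.05
tcp_pos: [0.4853, 0.2834, 0.0814]
tcp_rot: [[-0.99, -0.144, -0.002], [-0.144, 0.99, -0.001], [0.002, -0.001, -1.0]]
force: [-0.2, -1.3, -0.3]
grip_width: 0.0698
gripper_force: 0.0
```

Emit:
arm_command:
  commands:
    - [0, 0, 0, 0, 0.7]
    - [0, 0, 0, 0, 0.7]
    - [0, 0, 0, 0, 0.7]
    - [0, 0, 0, 0, 0.7]
  newtons: 12

```text
clock: 7.55
tcp_pos: [0.4861, 0.2843, 0.0829]
tcp_rot: [[-0.99, -0.144, 0.001], [-0.144, 0.99, 0.001], [-0.001, 0.001, -1.0]]
force: [-1.0, 0.2, 5.4]
grip_width: 0.0455
gripper_force: 12.0
```

Emit:
arm_command:
  commands:
    - [-0.65, -0.1, 0.95, 0, 0.7]
    - [-1.3, -0.2, 1.85, 0, 0.7]
    - [-1.3, -0.2, 1.85, 0, 0.7]
    - [-1.3, -0.2, 1.85, 0, 0.7]
    - [-1.0, 0, 2.5, 0, 0.7]
    - [0, 0, 2, 0, 0.7]
    - [0, 0, 0, 0, 0.7]

```text
clock: 8.43
tcp_pos: [0.4304, 0.2771, 0.1936]
tcp_rot: [[-0.99, -0.144, 0.002], [-0.144, 0.99, 0.002], [-0.002, 0.001, -1.0]]
force: [-0.1, 0.2, -1.7]
grip_width: 0.0454
gripper_force: 12.0
```

Run:
```python
from h import *
s=get_image("side");r=sense();print(r["tcp_pos"],r["force"],r["grip_width"])
crop=lambda i,x,y,w,h,k: cv2.resize(i[y:y+h,x:x+w],None,fx=k,fy=k,interpolation=cv2.INTER_CUBIC)
cv2.imwrite("pics/c4.png",crop(s,240,50,130,150,4))
```

```text
[0.43   0.2768 0.1925] [-0.2041 -0.5272 -1.2276] 0.045905834863014416
```

View pics/c4.png

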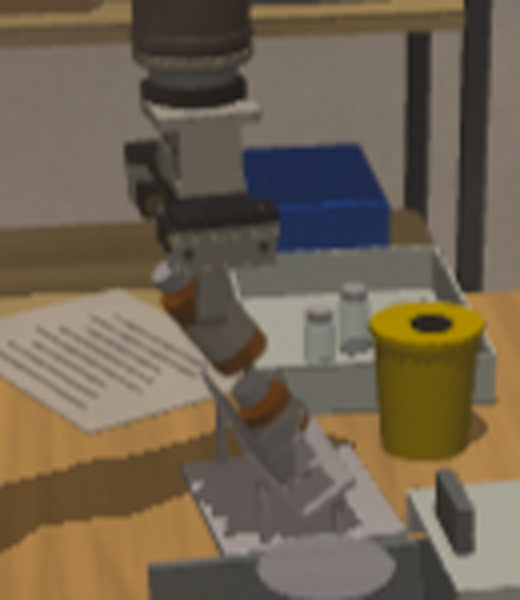

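The bottle is held at its original tilt and clear of the rack. I'll set its lower base edge on the empty table, at about (0.37, 0.17), and stand it up there by sliding in +x.

Emit:
arm_command:
  commands:
    - [-2.5, -5.4, 0, 0, 0.7]
    - [-2.5, -5.4, 0, 0, 0.7]
    - [-0.5, 0, -4, 0, 0.7]
    - [0, 0, -4, 0, 0.7]
    - [0, 0, -4, 0, 0.7]
    - [0, 0, -1.3, 0, 0.7]
    - [0, 0, 0, 0, 0.7]
  newtons: 8

```text
clock: 9.35
tcp_pos: [0.3747, 0.1683, 0.0587]
tcp_rot: [[-0.99, -0.144, -0.002], [-0.144, 0.99, -0.001], [0.002, -0.001, -1.0]]
force: [0.5, -0.3, -1.0]
grip_width: 0.0458
gripper_force: 8.0
```

Emit:
arm_command:
  commands:
    - [0, 0, -0.6, 0, 0.7]
    - [0, 0, -0.4, 0, 0.7]
    - [0, 0, -0.2, 0, 0.7]
    - [0, 0, 0, 0, 0.7]

```text
clock: 9.85
tcp_pos: [0.3756, 0.1694, 0.0479]
tcp_rot: [[-0.99, -0.144, 0.001], [-0.144, 0.99, 0.001], [-0.001, 0.001, -1.0]]
force: [-1.8, -0.0, 7.6]
grip_width: 0.0458
gripper_force: 8.0
```

Emit:
arm_command:
  commands:
    - [0.8, 0.12, 0.1, 0, 0.7]
    - [0.9, 0.13, 0, 0, 0.7]
    - [1.1, 0.16, -0.1, 0, 0.7]
    - [1.1, 0.16, -0.3, 0, 0.7]
    - [0.8, 0.1, 0, 0, 0.7]
    - [0, 0, 0, 0, 0.7]

```text
clock: 10.6
tcp_pos: [0.4232, 0.1758, 0.044]
tcp_rot: [[-0.99, -0.144, 0.0], [-0.144, 0.99, 0.0], [-0.0, 0.0, -1.0]]
force: [-0.6, 1.4, 1.9]
grip_width: 0.0456
gripper_force: 8.0
```

Run:
```python
from h import *
s=get_image("side");r=sense();print(r["tcp_pos"],r["force"],r["grip_width"])
p=proj("side",r["tcp_pos"]);print(p);x,y=int(p[0])-60,int(p[1])-70
crop=lambda i,x,y,w,h,k: cv2.resize(i[y:y+h,x:x+w],None,fx=k,fy=k,interpolation=cv2.INTER_CUBIC)
cv2.imwrite("pics/c5.png",crop(s,x,y,120,120,5))
```

```text
[0.423  0.1758 0.044 ] [0.0519 1.162  0.9439] 0.045653984050468055
[292.2916 187.6448]
```

View pics/c5.png

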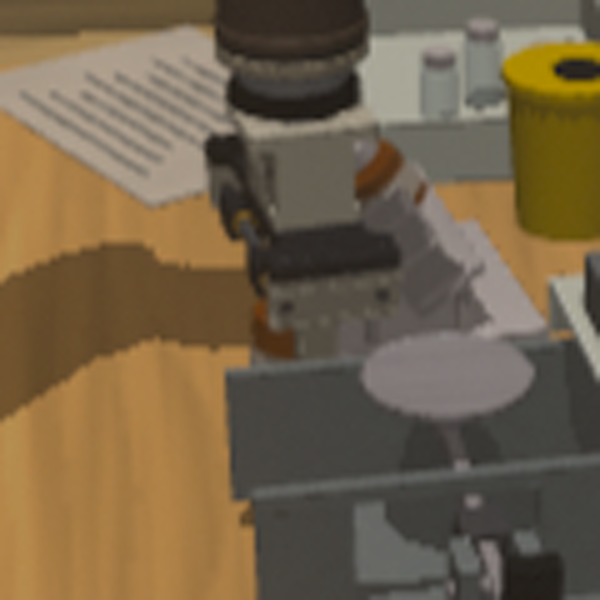

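The bottle is partly hidden, and the amber shoulder at (275,330) still looks slanted. I'll lift and measure the tilt.

Emit:
arm_command:
  commands:
    - [0, 0, 5, 0, 0.7]
    - [0, 0, 5, 0, 0.7]
    - [0, 0, 2, 0, 0.7]
    - [0, 0, 0, 0, 0.7]
    - [0, 0, 0, 0, 0.7]

```text
clock: 11.28
tcp_pos: [0.4216, 0.1752, 0.1631]
tcp_rot: [[-0.99, -0.144, -0.001], [-0.144, 0.99, -0.001], [0.002, -0.001, -1.0]]
force: [-1.3, 0.7, -2.5]
grip_width: 0.046
gripper_force: 8.0
```

Run:
```python
from h import *
s=get_image("side");r=sense();print(r["tcp_pos"],r["force"],r["grip_width"])
p=proj("side",r["tcp_pos"]);print(p);x,y=int(p[0])-60,int(p[1])-70
crop=lambda i,x,y,w,h,k: cv2.resize(i[y:y+h,x:x+w],None,fx=k,fy=k,interpolation=cv2.INTER_CUBIC)
cv2.imwrite("pics/c6.png",crop(s,x,y,120,120,5))
```

```text
[0.4215 0.1751 0.1629] [-0.3276  0.3228 -1.6407] 0.04593325532392933
[290.2954 150.9856]
```

View pics/c6.png

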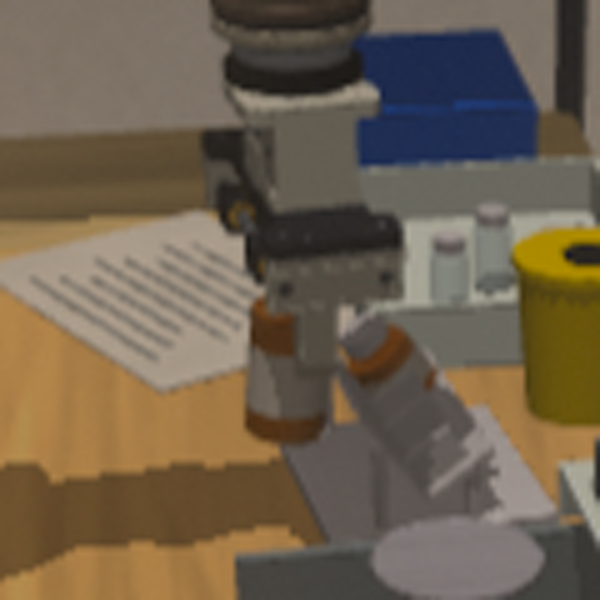

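The bottle now hangs upright, spanning crop columns 247–330, with the finger at 298–338. It is off the finger centre towards the robot, so I'll measure that offset. I'll also check the pan.

Run:
```python
from h import *
for row in(340,370,425):
    o,d=ray("side",(230+288.5/5-.5,80+row/5-.5)); print(o+d*(.174-o[1])/d[1])
# base bottom centre: bottom ellipse ~ rows 415-440, centre about (288,428)
s=get_image("side");t=get_image("top")
for nm,im,roi in(("top",t,(320,185,50,45)),("side",s,(295,165,60,35))):
    for c in blobs(im,(0,0,135),(179,60,255),roi,100)[:2]:
        e=cv2.fitEllipse(c);print(nm,cv2.contourArea(c),e, plane(nm,e[0],.122))
```

```text
[0.4131 0.174  0.1747]
[0.4123 0.174  0.1562]
[0.4109 0.174  0.1216]
top 1012.5 ((347.474609375, 211.11566162109375), (35.8626708984375, 36.45299530029297), 95.33966827392578) [0.4851 0.0002 0.122 ]
side 128.0 ((328.7305603027344, 175.53408813476562), (15.953885078430176, 21.197429656982422), 118.6348876953125) [0.5188 0.0854 0.122 ]
```

Emit:
arm_command:
  commands:
    - [0, 0, 2, 0, 0.7]
    - [0.8, -2.0, 2, 0, 0.7]
    - [1.7, -4.0, 0, 0, 0.7]
    - [1.7, -4.0, 0, 0, 0.7]
    - [1.7, -4.0, 0, 0, 0.7]
    - [1.0, -2.5, 0, 0, 0.7]
    - [0.4, -0.7, 0, 0, 0.7]
    - [0, 0, 0, 0, 0.7]
  newtons: 12

```text
clock: 12.42
tcp_pos: [0.4951, 0.0039, 0.2036]
tcp_rot: [[-0.99, -0.144, -0.001], [-0.144, 0.99, -0.0], [0.001, 0.0, -1.0]]
force: [0.1, 0.9, -0.4]
grip_width: 0.0455
gripper_force: 12.0
```

Emit:
arm_command:
  commands:
    - [0, 0, 0, 0, 0.7]
    - [0, 0, 0, 0, 0.7]

```text
clock: 12.68
tcp_pos: [0.4951, 0.0047, 0.2042]
tcp_rot: [[-0.989, -0.146, -0.0], [-0.146, 0.989, 0.0], [0.0, 0.0, -1.0]]
force: [0.5, 0.1, -0.6]
grip_width: 0.0461
gripper_force: 12.0
```

Run:
```python
from h import *
s=get_image("side");t=get_image("top");r=sense();print(r["tcp_pos"],r["force"],r["grip_width"])
p=proj("side",r["tcp_pos"]);print(p);x,y=int(p[0])-60,int(p[1])-50
print(x,y)
crop=lambda i,x,y,w,h,k: cv2.resize(i[y:y+h,x:x+w],None,fx=k,fy=k,interpolation=cv2.INTER_CUBIC)
cv2.imwrite("pics/c7.png",crop(s,x,y,120,120,5))
```

```text
[0.4951 0.0043 0.2043] [ 0.4096 -0.0973 -1.8212] 0.04570539405329229
[324.215  161.3075]
264 111
```

View pics/c7.png

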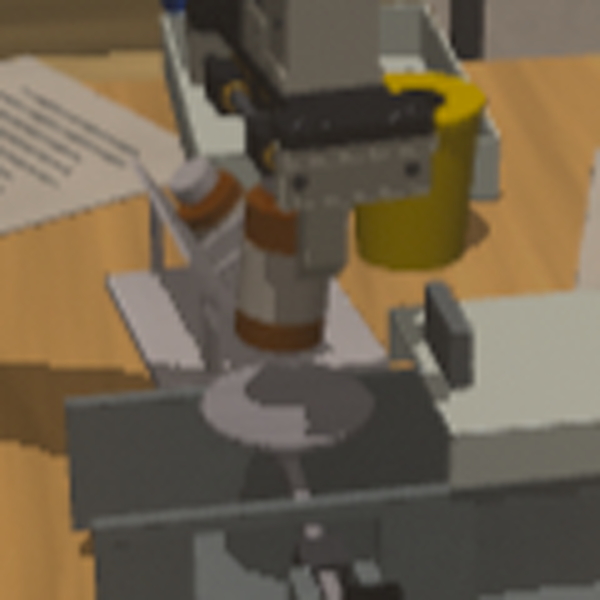

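The bottle hangs upright with its base at (281,335), over the pan centred at (288,405) and about 4 mm short of centre. I'll nudge it and lower.

Emit:
arm_command:
  commands:
    - [0.3, -0.1, -1.5, 0, 0.7]
    - [0, 0, -1.5, 0, 0.7]
    - [0, 0, -1.0, 0, 0.7]
    - [0, 0, -0.8, 0, 0.7]
    - [0, 0, -0.6, 0, 0.7]
    - [0, 0, -0.4, 0, 0.7]
    - [0, 0, 0, 0, 0.7]

```text
clock: 13.65
tcp_pos: [0.4983, 0.0025, 0.1462]
tcp_rot: [[-0.99, -0.144, -0.0], [-0.144, 0.99, -0.0], [0.0, -0.0, -1.0]]
force: [-0.2, -0.7, -0.3]
grip_width: 0.0454
gripper_force: 12.0
```

Emit:
arm_command:
  commands:
    - [0, 0, -0.2, 0, 0.7]
    - [0, 0, -0.2, 0, 0.7]
    - [0, 0, -0.2, 0, 0.7]
    - [0, 0, 0, 0, 0.7]

```text
clock: 14.15
tcp_pos: [0.4987, 0.0025, 0.1408]
tcp_rot: [[-0.99, -0.144, 0.001], [-0.144, 0.99, 0.0], [-0.001, 0.0, -1.0]]
force: [-1.9, -0.4, 7.0]
grip_width: 0.0458
gripper_force: 12.0
```

Firm contact at the lower stop, so I'll release and rise.

Emit:
arm_command:
  commands:
    - [0, 0, 0.1, 0, 0.45]
    - [0, 0, 0, 0, 0.35]
    - [0, 0, 0, 0, 0.2]
    - [0, 0, 0, 0, 0.2]
    - [0, 0, 3, 0, 0.2]
    - [0, 0, 4, 0, 0.2]
    - [0, 0, 4, 0, 0.2]
    - [-1.5, -5, 1, -1.5, 0.3]

```text
clock: 15.15
tcp_pos: [0.4856, -0.0447, 0.2635]
tcp_rot: [[-0.992, -0.124, 0.004], [-0.124, 0.992, 0.001], [-0.005, 0.001, -1.0]]
force: [0.2, -0.6, -1.0]
grip_width: 0.0672
gripper_force: 0.0
```

Emit:
arm_command:
  commands:
    - [0, -5.5, 0, -1.8, 0.5]
    - [0, -5.5, 0, -2, 0.5]
    - [0, 0, 0, 0, 0.5]
    - [0, 0, 0, 0, 0.5]

```text
clock: 15.65
tcp_pos: [0.4832, -0.157, 0.261]
tcp_rot: [[-0.999, -0.052, -0.0], [-0.052, 0.999, 0.0], [0.0, 0.001, -1.0]]
force: [0.4, -0.2, -0.0]
grip_width: 0.0454
gripper_force: 0.0
```

Run:
```python
from h import *
s=get_image("side");t=get_image("top");r=sense();print(r["clock"],r["tcp_pos"],r["tcp_rot"][:2,1],r["grip_width"])
crop=lambda i,x,y,w,h,k: cv2.resize(i[y:y+h,x:x+w],None,fx=k,fy=k,interpolation=cv2.INTER_CUBIC)
cv2.imwrite("pics/s8.png",s);cv2.imwrite("pics/t8.png",t)
cv2.imwrite("pics/c8.png",crop(s,270,130,140,200,3))
for c in blobs(s,(0,0,0),(179,255,50),(320,205,45,60),30)[:3]: print(cv2.minAreaRect(c))
```

```text
15.75 [ 0.4835 -0.1559  0.261 ] [-0.0542  0.9985] 0.04551897832958158
((335.0, 229.5), (21.0, 16.0), 90.0)
```

View pics/c8.png

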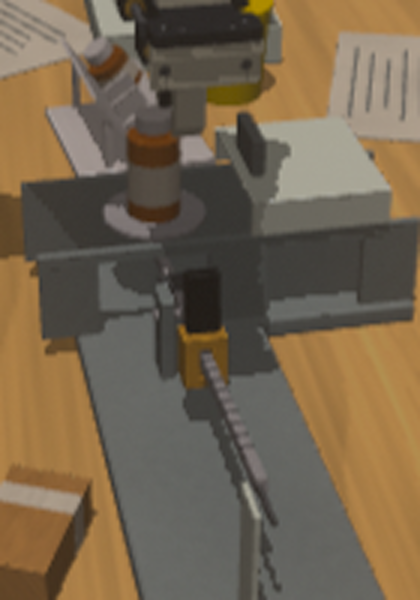

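The bottle stands upright on the pan with its whole base on it, at crop (153,175). The cover is open, the beam is at its loaded stop and the tab is at (202,300) in the crop. That was my 10th and last picture, so from here I work numerically.

Run:
```python
from h import *
o,d=ray("side",(335,229.5));print("tab at x=.496:",o+d*(.496-o[0])/d[0], "x at y=-.192:",o+d*(-.192-o[1])/d[1])
ex=np.array([.9986,.052,0]);ey=np.array([-.052,.9986,0]);O=np.array([.4925,-.127,.075])
for th in(.1,0,-.1): 
    q=O-.28*np.cos(th)*ey+[0,0,-.28*np.sin(th)];print("tip",th,q,proj("side",q),proj("top",q))
for n in("side0","s8"):
    g=cv2.cvtColor(cv2.imread(f"pics/{n}.png"),cv2.COLOR_BGR2GRAY);print(n);print("     "+" ".join("%3d"%c for c in range(346,372)))
    for r in range(280,324,1): print(r,":"," ".join("%3d"%v for v in g[r,346:372]))
```

```text
tab at x=.496: [ 0.496  -0.1653  0.1087] x at y=-.192: [ 0.4916 -0.192   0.1263]
tip 0.1 [ 0.507  -0.4052  0.047 ] [359.9056 322.088 ] [500.3674 207.9285]
tip 0 [ 0.5071 -0.4066  0.075 ] [360.5434 311.6958] [504.4215 206.3936]
tip -0.1 [ 0.507  -0.4052  0.103 ] [360.8233 299.9972] [507.5438 204.84  ]
side0
     346 347 348 349 350 351 352 353 354 355 356 357 358 359 360 361 362 363 364 365 366 367 368 369 370 371
280 : 100 103 104 101  98  99 100 100 100  99 100 100 100 100 100 100  99 100 101 100 100 100 100 100 101 102
281 : 122 123 121 112  99  99 100  98  99 100  99  99 100 100  99  99 100 100 101 100 100  99 100 100 102 101
282 : 116 123 122 116  99 100  98  99  99  99  99  98  99 100  98  98  99 100  99 101 101 100 100 100 100 100
283 : 103 122 122 118  97  99  98 100 100 100  99  99 100  99  99 100  99  99 100  98 100 100 100 101 100 101
284 :  80  97  97  97  88  99  99  99  99  99  98 100  99  98  98  99  99  99  99  99  99 101 100 100 100 101
285 :  63  91 101 104 102  99  98  98  98  98  99  98  98  99  99  99  99 100 100 100 100 100 100 100 101 102
286 :  65 103 123 123 1
[... 8408 characters left out ...]
 100 100 100 100 101 100 100  99  99 100
318 : 102 102 101  91  74  75  74  78  92 103 102  93  62  67  86 100 100 101 100 101 102 100 100 100 100 100
319 : 101 102 100  90  75  75  75  78  91 100  88  97  81  62  67  87 101 100 100 101 101 100 100 101 101 101
320 : 100 101  99  91  75  75  76  77  95  99  73 100  97  81  62  72 102 100 101 101 100 100 100 101 101 100
321 : 100 100 101  91  75  75  75  80  98 100  90 101 100  94  63  72 101 101 100 101 101 100 100 101 100 101
322 : 101 102 101  92  74  74  74  79  97 103 102 101 100  94  63  72 100 101 101 101 101 101 100 101 100 101
323 : 102 102 100  92  75  74  76  79  97 101  89 100 102  98  83  72 101 101 101 102 101 101 101 101 101 101
```

Pointer reading works: at the -0.1 stop the tip sits at side (361, 305). The model shift puts level near row 316.7 and +0.1 near row 327. Now I'll straddle the tab.

Emit:
arm_command:
  commands:
    - [1.1, -3.5, -3, 0, 0.45]
    - [0, 0, -4, 0, 0.45]
    - [0, 0, -2, 0, 0.45]
    - [0, 0, 0, 0, 0.45]
    - [0, 0, 0, 0, 0.45]
  newtons: 4

```text
clock: 16.38
tcp_pos: [0.495, -0.1918, 0.1721]
tcp_rot: [[-0.999, -0.053, 0.001], [-0.053, 0.999, -0.0], [-0.001, -0.0, -1.0]]
force: [0.0, -0.7, -0.1]
grip_width: 0.0501
gripper_force: 0.0
```

Run:
```python
from h import *
s=get_image("side");r=sense();print(r["clock"],r["tcp_pos"],r["tcp_rot"][:2,1],r["grip_width"],r["force"])
cv2.imwrite("pics/s9.png",s)
P=r["tcp_pos"];ey=r["tcp_rot"][:,1]
print("tcp px",proj("side",P),"finger tips inner px",proj("side",P+.025*ey),proj("side",P-.025*ey))
for c in blobs(s,(0,0,0),(179,255,50),(320,195,45,70),15)[:4]: print(cv2.boundingRect(c))
```

```text
16.425 [ 0.4951 -0.1921  0.1723] [-0.053   0.9986] 0.05069378908263796 [-0.2386 -0.2974  0.3408]
tcp px [336.7421 211.8487] finger tips inner px [334.3593 206.2397] [339.2221 217.6866]
(323, 220, 21, 21)
```

Emit:
arm_command:
  commands:
    - [0, 0, -2, 0, 0.45]
    - [0, 0, -2, 0, 0.45]
    - [0, 0, -1.4, 0, 0.45]
    - [0, 0, 0, 0, 0.45]

```text
clock: 16.92
tcp_pos: [0.4941, -0.1922, 0.117]
tcp_rot: [[-0.999, -0.052, -0.001], [-0.052, 0.999, 0.0], [0.001, 0.0, -1.0]]
force: [0.1, 0.2, 0.1]
grip_width: 0.0501
gripper_force: 0.0
```

Emit:
arm_command:
  commands:
    - [0, 0, 0, 0, 0.9]
    - [0, 0, 0, 0, 0.9]
    - [0, 0, 0, 0, 0.9]
    - [0, 0, 0, 0, 0.9]
  newtons: 4

```text
clock: 17.42
tcp_pos: [0.4944, -0.1924, 0.1174]
tcp_rot: [[-0.999, -0.052, 0.0], [-0.052, 0.999, 0.0], [-0.0, -0.0, -1.0]]
force: [-0.7, -0.4, -0.6]
grip_width: 0.0152
gripper_force: 2.5
```

Emit:
arm_command:
  commands:
    - [0.05, -1.0, 0, 0, 0.9]
    - [0.1, -1.5, 0, 0, 0.9]
    - [0.1, -1.5, 0, 0, 0.9]
    - [0.05, -1.5, 0, 0, 0.9]
    - [0.05, -1.0, 0, 0, 0.9]
    - [0, -0.4, 0, 0, 0.9]
    - [0, 0, 0, 0, 0.9]

```text
clock: 18.3
tcp_pos: [0.4979, -0.2618, 0.1173]
tcp_rot: [[-0.999, -0.052, 0.0], [-0.052, 0.999, -0.0], [-0.0, -0.0, -1.0]]
force: [0.3, -0.3, -1.0]
grip_width: 0.0132
gripper_force: 3.9
```

Emit:
arm_command:
  commands:
    - [0, 0, 0, 0, 0.65]
    - [0, 0, 0, 0, 0.65]
    - [0, 0, 3, 0, 0.65]
    - [0, 0, 5, 0, 0.65]
    - [0, 0, 0, 0, 0.65]

```text
clock: 18.92
tcp_pos: [0.4997, -0.2625, 0.2008]
tcp_rot: [[-0.999, -0.052, 0.006], [-0.052, 0.999, -0.002], [-0.006, -0.002, -1.0]]
force: [-0.7, -0.4, 0.3]
grip_width: 0.0323
gripper_force: 0.0
```

Emit:
arm_command:
  commands:
    - [0, 0, 0, 0, 0.65]
    - [0, 0, 0, 0, 0.65]
    - [0, 0, 0, 0, 0.65]
    - [0, 0, 0, 0, 0.65]
    - [0, 0, 0, 0, 0.65]
    - [0, 0, 0, 0, 0.65]
    - [0, 0, 0, 0, 0.65]
    - [0, 0, 0, 0, 0.65]

```text
clock: 19.92
tcp_pos: [0.4978, -0.2614, 0.1972]
tcp_rot: [[-0.999, -0.052, 0.0], [-0.052, 0.999, 0.0], [-0.0, 0.0, -1.0]]
force: [-0.5, -0.2, 0.2]
grip_width: 0.032
gripper_force: 0.0
```

```bash
cat > p.py <<'E'
from h import *
import sys
n=sys.argv[1];s=get_image("side");t=get_image("top");cv2.imwrite(f"pics/s{n}.png",s);cv2.imwrite(f"pics/t{n}.png",t)
r=sense();print(r["clock"],r["tcp_pos"],r["grip_width"])
for c in blobs(s,(0,0,0),(179,255,50),(320,195,50,100),15)[:2]: print("black",cv2.boundingRect(c))
for c in blobs(s,(8,150,60),(25,255,220),(320,215,50,90),15)[:2]: print("brass",cv2.boundingRect(c),cv2.minAreaRect(c)[0])
g=cv2.cvtColor(s,cv2.COLOR_BGR2GRAY);print("     "+" ".join("%3d"%c for c in range(354,366)))
for k in range(296,334): print(k,":"," ".join("%3d"%v for v in g[k,354:366]))
E
python3 p.py 10
python3 - <<'E'
import cv2
g=cv2.cvtColor(cv2.imread("pics/side0.png"),6)
for k in range(322,334): print(k,":"," ".join("%3d"%v for v in g[k,354:366]))
E
```

```text
20.025 [ 0.4978 -0.2614  0.1973] 0.032149131626945174
black (337, 247, 15, 20)
black (335, 195, 35, 7)
brass (336, 263, 17, 21) (344.0, 273.0)
     354 355 356 357 358 359 360 361 362 363 364 365
296 : 146 101 102 101 102 102 101 101 103 103 102 102
297 : 161 117 102 103 102 102 102 102 102 101 102 102
298 : 164 138 102 104 103 103 102 102 101 102 102 101
299 : 168 152 100 101 102 102 102 102 102 101 101 102
300 : 151 161 117 102 101 102 102 102 101 100 102 100
301 : 133 166 145 101 101 101 101 101 101 102 102 101
302 : 112 146 139 100 100 101 101 102 101 101 102 102
303 :  86 114 111 100 100 100 102 101 101 101 101 103
304 :  83 107 108 108 100 100 101 101 102 100 101 102
305 :  83 107 108 113 101 101 100 101 101 102 101 103
306 :  86 106 109 120 103 102 102 101 101 101 101 102
307 :  89 107 111 128 109 103 102 102 102 102 101 102
308 :  89 107 114 129 114 103 102 103 102 102 102 103
309 :  88 107 107 109 101 102 102 102 102 101 101 102
310 :  89 105  95  82  87 103 103 102 101 102 102 102
311 :  89 105  93  77  86 102 102 103 102 102 103 104
312 :  89 104  88  75  89 102 102 103 10
[... 1095 characters left out ...]
33 : 107 100  65  70  91  96  64  74 105 106 106 105
322 :  96  97  73  55  56  71  88  98  99  98  99  99
323 :  96  97  69  58  51  68  78  98  99  99 100  99
324 :  96  97  69  60  54  65  72  95 100 100  99  99
325 :  96  97  69  60  56  61  70  89 100  99  99 100
326 :  96  96  66  62  61  56  66  80  99 100  99  99
327 :  96  96  58  62  60  53  54  71  99 100  99  98
328 :  99  95  60  62  59  55  61  86  98  99  99 100
329 : 102  96  63  62  62  61  71  99  99  99 101 101
330 : 102  96  62  65  80  62  71 100  99 100 100 100
331 : 101  96  62  71  93  62  71 100  99 100 101 101
332 : 101  96  63  66  82  79  66  85  99 101 101 100
333 : 102  96  62  67  87  93  62  71 100 101 100 101
```

Now it rests at the +0.1 stop (tip row 328), so poise 0.075 is too far out and balance lies between 0.05 and 0.062. I'll move 20 mm inward to about 0.055.

Emit:
arm_command:
  commands:
    - [0, -0.3, -3, 0, 0.6]
    - [0, 0, -3, 0, 0.6]
    - [0, 0, -2.5, 0, 0.6]
    - [0, 0, 0, 0, 0.6]
    - [0, 0, 0, 0, 0.95]
    - [0, 0, 0, 0, 0.95]
    - [0, 0, 0, 0, 0.95]

```text
clock: 20.9
tcp_pos: [0.4985, -0.2649, 0.1132]
tcp_rot: [[-0.999, -0.052, 0.002], [-0.052, 0.999, -0.001], [-0.002, -0.001, -1.0]]
force: [1.3, -1.3, 2.4]
grip_width: 0.0136
gripper_force: 4.0
```

Emit:
arm_command:
  commands:
    - [-0.05, 0.7, 0, 0, 0.95]
    - [-0.05, 0.8, 0, 0, 0.95]
    - [0, 0.8, 0, 0, 0.95]
    - [0, 0, 0, 0, 0.95]
    - [0, 0, 0, 0, 0.95]

```text
clock: 21.52
tcp_pos: [0.4974, -0.2411, 0.113]
tcp_rot: [[-0.999, -0.052, 0.001], [-0.052, 0.999, -0.0], [-0.001, -0.0, -1.0]]
force: [0.7, 0.2, 4.7]
grip_width: 0.0138
gripper_force: 4.1
```

Emit:
arm_command:
  commands:
    - [0, 0, 0, 0, 0.65]
    - [0, 0, 0, 0, 0.65]
    - [0, 0, 3, 0, 0.65]
    - [0, 0, 5, 0, 0.65]
    - [0, 0, 0, 0, 0.65]

```text
clock: 22.15
tcp_pos: [0.4986, -0.2425, 0.1955]
tcp_rot: [[-0.999, -0.052, 0.006], [-0.052, 0.999, -0.002], [-0.006, -0.002, -1.0]]
force: [0.1, -0.6, -0.9]
grip_width: 0.0323
gripper_force: 0.0
```

Emit:
arm_command:
  commands:
    - [0, 0, 0, 0, 0.65]
    - [0, 0, 0, 0, 0.65]
    - [0, 0, 0, 0, 0.65]
    - [0, 0, 0, 0, 0.65]
    - [0, 0, 0, 0, 0.65]
    - [0, 0, 0, 0, 0.65]
    - [0, 0, 0, 0, 0.65]
    - [0, 0, 0, 0, 0.65]

```text
clock: 23.15
tcp_pos: [0.4968, -0.2414, 0.1923]
tcp_rot: [[-0.999, -0.052, 0.0], [-0.052, 0.999, 0.0], [-0.0, 0.0, -1.0]]
force: [-0.2, -0.4, -0.7]
grip_width: 0.0323
gripper_force: 0.0
```

```bash
python3 p.py 11
```

```text
23.25 [ 0.4968 -0.2414  0.1923] 0.032216013769159633
black (323, 221, 25, 30)
black (333, 195, 34, 4)
brass (333, 247, 17, 22) (341.0, 257.5)
     354 355 356 357 358 359 360 361 362 363 364 365
296 : 134  55  59  67  80  99 100 100 101 102 101 102
297 : 158 101  61  66  76 100 101 101 102 101 102 101
298 : 163 133  65  59  71  95 101 101 102 102 101 101
299 : 167 149  80  50  67  80 102 101 101 102 100 100
300 : 150 160 111  56  59  72  94 102 101 100 100 100
301 : 132 165 144  81  54  68  84 101 100 101 101 101
302 : 111 145 138  94  61  66  75  94 100 101 101 101
303 :  84 113 111  95  64  59  68  86  99 100 101 101
304 :  82 106 105  98  82  54  67  79 101 101 101 101
305 :  83 106 102  88  94  60  61  72  94 102 100 101
306 :  85 105  99  74  99  82  51  62  80 101 101 101
307 :  88 106 100  68  88  96  59  55  73 101 100 102
308 :  88 105  95  64  73  99  88  83  89 101 101 103
309 :  89 104  89  64  73 102 102 102 101  99 101 101
310 :  89 104  90  64  73 103 103 102 101 100 102 102
311 :  89 105  90  63  68  89 102 102 101 102 102 103
312 :  89 103  86  64  63  68  89 102 102
[... 446 characters left out ...]
21 : 100 103  92 103  98  64  65  74 103 103 103 102
322 : 100 105 104 104  97  63  64  73 103 103 104 103
323 : 100 104  93 104 100  88  84  73 104 103 103 103
324 :  99 101  76  90 103 104  98  69  90 104 103 103
325 : 101 102  73  73 103 103  98  64  75 104 104 103
326 : 100 101  69  74 103 103  97  64  74 104 102 102
327 : 100  99  60  75 105 103  97  65  74 104 104 102
328 : 103  99  62  70  89 103 101  89  91 104 105 103
329 : 107 100  67  64  73 104 105 104 104 105 105 104
330 : 106  99  65  70  91 105 104 104 104 105 105 106
331 : 106 100  65  74 102 103 103 103 103 105 106 106
332 : 107 100  66  69  89 102 103 103 104 105 105 106
333 : 107  99  65  69  91 102 103 104 105 105 105 105
```

The tip is at row 308, 3 px below its -0.1 position, so the beam is at about -0.075 rad and needs roughly 10 mm outward. The tab has swung inward to y about -0.232, so I'll re-centre there first.

Emit:
arm_command:
  commands:
    - [0, 0.9, 0, 0, 0.6]
    - [0, 0, -2.5, 0, 0.6]
    - [0, 0, -2.5, 0, 0.6]
    - [0, 0, -2.3, 0, 0.6]
    - [0, 0, 0, 0, 0.6]
    - [0, 0, 0, 0, 0.95]
    - [0, 0, 0, 0, 0.95]
    - [0, 0, 0, 0, 0.95]
  newtons: 3

```text
clock: 24.25
tcp_pos: [0.4973, -0.2325, 0.1199]
tcp_rot: [[-0.999, -0.052, 0.001], [-0.052, 0.999, -0.0], [-0.001, -0.0, -1.0]]
force: [0.7, -0.8, -1.2]
grip_width: 0.0142
gripper_force: 3.0
```

Emit:
arm_command:
  commands:
    - [0, -0.4, 0, 0, 0.95]
    - [0, -0.4, 0, 0, 0.95]
    - [0, -0.2, 0, 0, 0.95]
    - [0, 0, 0, 0, 0.95]
    - [0, 0, 0, 0, 0.95]

```text
clock: 24.88
tcp_pos: [0.4973, -0.2427, 0.1195]
tcp_rot: [[-0.999, -0.052, 0.001], [-0.052, 0.999, -0.0], [-0.001, -0.001, -1.0]]
force: [5.4, -0.2, -0.1]
grip_width: 0.0137
gripper_force: 3.0
```

Emit:
arm_command:
  commands:
    - [0, 0, 0, 0, 0.65]
    - [0, 0, 0, 0, 0.65]
    - [0, 0, 3, 0, 0.65]
    - [0, 0, 5, 0, 0.65]
    - [0, 0, 0, 0, 0.65]

```text
clock: 25.5
tcp_pos: [0.498, -0.2437, 0.2024]
tcp_rot: [[-0.999, -0.051, 0.005], [-0.051, 0.999, -0.002], [-0.005, -0.002, -1.0]]
force: [0.1, -0.6, -0.5]
grip_width: 0.0323
gripper_force: 0.0
```

Emit:
arm_command:
  commands:
    - [0, 0, 0, 0, 0.65]
    - [0, 0, 0, 0, 0.65]
    - [0, 0, 0, 0, 0.65]
    - [0, 0, 0, 0, 0.65]
    - [0, 0, 0, 0, 0.65]
    - [0, 0, 0, 0, 0.65]
    - [0, 0, 0, 0, 0.65]
    - [0, 0, 0, 0, 0.65]

```text
clock: 26.5
tcp_pos: [0.4968, -0.2424, 0.1993]
tcp_rot: [[-0.999, -0.052, 0.0], [-0.052, 0.999, 0.0], [-0.0, 0.0, -1.0]]
force: [0.7, -0.1, 0.2]
grip_width: 0.0321
gripper_force: 0.0
```

```bash
python3 p.py 12
```

```text
26.6 [ 0.4968 -0.2424  0.1992] 0.032120972756641344
black (323, 220, 26, 37)
brass (334, 253, 17, 22) (342.0, 263.5)
     354 355 356 357 358 359 360 361 362 363 364 365
296 : 153 127 125 118 102 102 101 101 101 102 102 102
297 : 163 136 127 123 107 102 102 100 101 101 101 101
298 : 166 149 126 126 118 102 102 102 101 102 101 101
299 : 166 157 126 126 119 105 102 101 101 101 101 100
300 : 150 160 118 101  99 102 101 101 101 101 100 100
301 : 131 164 136  74  84  97 101 101 100 101 101 100
302 : 111 146 136  76  84  96 100 100 101 101 101 100
303 :  85 113 107  72  83  97 100 101 100 101 101 101
304 :  83 107  99  68  83  98 100 100 100 100 101 101
305 :  83 106 100  70  85 101 101 101 101 101 102 101
306 :  86 106  99  68  81 102 102 101 100 101 100 101
307 :  88 106 100  61  73  94 101 102 101 100 100 102
308 :  89 105  93  52  69  81 102 101 102 102 101 101
309 :  88 104  87  52  68  73  95 101 101 102 102 102
310 :  89 104  90  58  61  70  87 102 101 101 101 102
311 :  89 104  90  60  54  69  81 103 101 102 102 102
312 :  89 103  87  60  52  61  73  95 102 102 102 102
313 :  89 10
[... 421 characters left out ...]
21 : 100 104  89  84  65  73 103 104 104 105 103 103
322 : 100 106 105  97  65  74 102 103 103 103 103 103
323 : 100 103  93 100  84  69  90 103 103 104 104 103
324 : 101 102  77  89  98  65  74 103 104 104 104 103
325 : 101 101  73  74  97  64  69  90 104 104 103 103
326 : 101 100  69  75  97  65  64  74 104 104 103 103
327 : 100  99  61  75  98  64  65  74 104 104 103 103
328 : 104  99  62  70  86  88  84  69  89 105 105 105
329 : 107 100  66  64  74 105  98  64  75 104 104 105
330 : 106 101  65  68  92 105  98  66  75 105 104 106
331 : 106 101  64  74 102 102 100  87  91 106 104 105
332 : 106 100  66  70  89 103 103 104 103 105 106 105
333 : 107 100  65  70  91 102 103 104 105 105 105 105
```

The tip is at row 316–317, about 12.1 px from the -0.1 position, and level is predicted at 12.2. I'll cross-check with the bottle's height between the two stops, and confirm it is at rest with the arm moved clear.

Emit:
arm_command:
  commands:
    - [-2, 0, 4, 0, 0.65]
    - [-2, 0, 5, 0, 0.65]
    - [0, 0, 0, 0, 0.65]
    - [0, 0, 0, 0, 0.65]
    - [0, 0, 0, 0, 0.65]
    - [0, 0, 0, 0, 0.65]
    - [0, 0, 0, 0, 0.65]
    - [0, 0, 0, 0, 0.65]

```text
clock: 27.6
tcp_pos: [0.4568, -0.2424, 0.289]
tcp_rot: [[-0.999, -0.052, -0.001], [-0.052, 0.999, 0.0], [0.0, 0.0, -1.0]]
force: [-0.2, -0.3, -0.4]
grip_width: 0.0321
gripper_force: 0.0
```

```bash
python3 p.py 13 | sed -n '1,4p;23,30p'
python3 - <<'E'
from h import *
P=np.array([.486,.002,.15]);print([proj("side",P+[0,0,d]) for d in(-.013,0,.013)])
G={n:cv2.cvtColor(cv2.imread(f"pics/s{n}.png"),6) for n in("8","10","11","12","13")}
u,v=proj("side",P-[0,0,.013]);x,y=int(u)-9,int(v)-12
T=G["8"][y:y+26,x:x+18]
def run(T0,x,y,names):
    for n in names:
        best=cv2.matchTemplate(G[n][y-14:y+45,x-4:x+24],T0,cv2.TM_CCOEFF_NORMED);_,sc,_,l=cv2.minMaxLoc(best)
        r=best[:,l[0]];k=l[1];f=0
        if 0<k<len(r)-1: f=(r[k-1]-r[k+1])/(2*(r[k-1]-2*r[k]+r[k+1]))
        print(n,"score %.3f dx %d dy %.2f"%(sc,l[0]-4,k+f-14))
run(T,x,y,G)
# pointer tip: bottom end along dark columns
for n in G:
    g=G[n].astype(float);print(n,[round(float(next((k+(80-g[k,c])/(g[k+1,c]-g[k,c]) for k in range(299,335) if g[k,c]<80<=g[k+1,c]),-1)),2) for c in(360,361)])
E
```

```text
27.7 [ 0.4568 -0.2424  0.2891] 0.032250381845826535
black (323, 220, 26, 37)
brass (334, 254, 17, 21) (342.0, 264.0)
     354 355 356 357 358 359 360 361 362 363 364 365
314 :  90 102  88  59  63  61  68  79 100 100 101 100
315 :  92 102  88  61  61  57  59  69  91 100 100 100
316 :  93 101  83  62  61  56  48  58  81 100 100 100
317 :  93 101  79  68  84  82  69  75  92 101 101 101
318 :  92 100  78  66  86  98  93  96 101 100 100 101
319 :  92  99  73  62  67  86 100 101 101 100 102 100
320 :  96  99  65  62  63  72 101 101 103 101 101 100
321 :  98 101  88  82  63  72 101 102 102 102 101 101
[array([320.9413, 185.565 ]), array([320.9041, 181.0903]), array([320.8666, 176.5707])]
8 score 1.000 dx 0 dy -0.03
10 score 0.470 dx 0 dy 10.44
11 score 0.657 dx -1 dy -0.51
12 score 0.506 dx 0 dy -4.44
13 score 0.463 dx 0 dy 14.67
8 [304.83, 305.33]
10 [333.64, 327.33]
11 [307.72, 307.89]
12 [317.36, 317.19]
13 [317.46, 317.24]
```

Subpixel tip rows are 303.9 at -0.1, 316.0 now and 326.9 at +0.1. That fraction is 0.529 against 0.5295 predicted for level, so the tilt is within a few mrad of zero. The tip did not move between readings 1 s apart, and the arm is clear. Handing in.

```bash
python3 -c "
from plant import env
print(env.sign_off())"
```

```text
the job is handed in; nothing more can be done
None
```

I handed the job in at about 28 s: the cover is open at its stop, the tall bottle stands upright on the pan, and the pointer rests at the index line to within about 0.003 rad as measured in the images, with the arm clear of the balance.

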